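# Set the bench vise to the tall index stud

### The job

On the jeweller's bench, loosen the bar-handled clamp knob of the small swivel vise by turning it counter-clockwise (seen from above) as far as it goes. Then swing the vise until the pointer on its round foot points straight at the taller of the two steel studs, turn the clamp knob back clockwise until it is fully tight, and let go.

Things in the scene. Friction and masses are not known exactly. Their poses are not given: they have to be found in the camera images.
- clamp_knob (a joint): Clamp knob angle, rad: 0 = fully tight (hard stop), 1.2 = fully loose (hard stop); grows counter-clockwise seen from above, about a fixed vertical axis, 0.12 to 0.2 N m to turn, stays where left. Below about 0.6 it presses a steel strap on the vise's round foot and locks the vise; above 0.7 the vise is free to swing.
- clamp_grip (a point): Middle of the clamp knob: a wooden bar handle 56 mm long, 14 wide, 32 high, on a steel stem at the outer end of the steel strap, at the base plate's left (+y) end. On the knob's vertical axis, 88 mm above the bench, 14 mm below the bar's top. x lies along the bar and turns with it; z up. The round wooden knob at the plate's other end is a hold-down, not used.
- head_grip (a point): On the vise's vertical swivel axis, in its fixed jaw: grey block 30 mm long (x), 40 wide (y), 71 to 113 mm above the bench. Point 95 mm up, 125 mm from the knob's axis. x points past the like movable jaw (21 mm beyond this block) along the steel pointer low on the 130 mm round foot, tip 86 mm out. Swings 1.1 rad either way from mid-plate, 0.06 N m friction when loose; stays where left.
- index_stud (a point): Centre of the top of the taller index stud: a fixed upright steel pin, 10 mm across on a 20 mm foot, 36 mm high on the base plate (top 48 mm above the bench), 90 to 120 mm from the swivel axis, on one side of the pointer. The short stud on the other side is alike but only 10 mm high.

How it is judged:
By the outcome, as a careful person would: the job done as asked, in the order asked, and still so for the second after the job is handed in, with the robot touching nothing.
It also fails if it takes over 64 s, if anything falls off the work surface, if the arm or the gripper's body presses on something with over 40 N, if the wrist force passes 120 N, or if a joint passes its speed limit or range.

### The arm

A 6-joint arm with a two-finger parallel gripper is mounted at the origin on the work surface. World frame = base frame: x ahead of the robot, y to its left, z up, the work surface at z = 0. Lengths are in m, angles in rad, forces in N, time in s.
With the tool pointing down it reaches from about 0.375 to 0.975 m from the base axis. Payload 3.8 kg.
Tool frame: the origin (TCP) lies midway between the tips of the shut fingers; the grasp point (between the pads) lies 19 mm behind it; z points along the fingers, y is the line along which they close (so a half turn about z gives the same grasp; the last joint's range is limited). The gripper opens to 85 mm and grips with 20 to 120 N. Pads are 22 mm wide; open, the fingers measure 114 mm over their backs; the gripper's body (76 mm by 85 mm) begins 54 mm behind the grasp point. The pads swing forward as they close: fully open they stand 13 mm farther back than shut.
Start: joints at [1.065, 0.264, 1.604, -0, 1.274, -0.037], TCP at [0.305, 0.602, 0.231] pointing down, gripper open.
Joint ranges: [-2.63, 2.63], [-0.94, 2.18], [0.31, 2.57], [-1.31, 4.45], [0, 2.66], [-2.55, 2.55]. Speed limits (rad/s): [2.57, 2.57, 3.14, 3.14, 3.14, 3.14].

### API

Orientations are given as a rotation vector (axis times angle).
In Python, from workcell import bot, imaging gives the robot as it stands.
- The arm moves only by the tool step_arm, never from a script. Its argument "series" is a list of rows, each an object of numbers: "grip": the closure, from -1 (fully open) to 1 (shut); "x", "y", "z": the shift along the tool's x, y, z normalised to -1 to 1, where 1 is 500 mm; "ax", "ay", "az": the turn, a rotation vector about the tool's x, y, z normalised to -1 to 1, where 1 is 30 degrees. A call has 1 to 12 rows; each row is the pose to reach, as a shift and turn from the pose commanded when the call began, along the tool's axes at that moment; what a row does not reach only later rows make up. A row lasts 1/10 s, in which the tool goes at most 50 mm and 8.59 degrees, less where a joint would pass 70% of its speed; a pose out of reach is approached as far as the arm can. A call with a number of a shift or a turn outside -1 to 1 is refused whole. A call with a gripper value outside its range is refused whole. The fingers move at their own pace and stop on an object; "force" is the grip in N (left out, the last holds). Time passes only in rows, so rows that repeat a pose let the fingers close. It gives the time, the measured TCP pose, the force, the opening and the grip force at its end, in the units of the state.
- bot.read_state(): the state, without advancing time (a new reading comes with each control period).
- imaging.read_camera(name): name is "side" or "top"; returns a dict with "img" (384x512x3 uint8, red, green, blue), "fx", "fy", "cx", "cy" (pixels), "R" (3x3) and "t" (3): a world point X has camera coordinates R X + t. Camera axes: x right, y down, z forward; pixel columns grow to the right and rows downward; lengths in m; the calibration is good to about 2 mm. A picture is of the moment at which its call begins. There is no depth.
- bot.finish_job(): hands the job in; it is judged then, once.
The state is a dict: "time": time; "q": joint angles; "joint_vel": joint speeds; "joint_torque": joint torques, N m; "tool_pos": TCP position; "tcp_rot": TCP orientation; "wrist_force": force on the tool from outside, world axes, zero at the start; "torque": the same for the moment, N m; "width": opening from 0.0 (shut) to 1.0 (fully open); "grip_force": force on a finger pad.
Only numpy, scipy, OpenCV 4.12 (cv2) and the standard library are available. Lean on these libraries where they do the work, as an engineer would, in place of code of your own. Each camera call takes 0.05 s, during which the arm holds its last target. There are 200 camera calls.

## Working session

There is one attempt and no reset: what is moved stays moved. The work goes in short steps, Python scripts to look and compute and a tool call to move; the robot and the scene stay as the last step left them, time stands still between calls to the robot, and variables do not carry over. Pictures are saved under pics/ and viewed, at most 10 in all, crops included, and the job is handed in when it is done.

Besides the shell and the picture viewer there is one more tool, called after "Emit:" by a JSON object that holds its "name" and its "arguments", one argument or row to a line. step_arm: Moves the arm, as the interface text tells. Scaled input: -1 to 1 covers 500 mm each way for a shift and 30 degrees each way for a turn. Its arguments: {"type":"object","properties":{"series":{"type":"array","items":{"type":"object","properties":{"grip":{"type":"number"},"x":{"type":"number","minimum":-1,"maximum":1},"y":{"type":"number","minimum":-1,"maximum":1},"z":{"type":"number","minimum":-1,"maximum":1},"ax":{"type":"number","minimum":-1,"maximum":1},"ay":{"type":"number","minimum":-1,"maximum":1},"az":{"type":"number","minimum":-1,"maximum":1}}}},"force":{"type":"number"}},"required":["series"]}

```bash
mkdir -p pics; ls; python3 - <<'E'
from workcell import bot, imaging
import cv2
for n in ("top","side"):
    c=imaging.read_camera(n); cv2.imwrite(f"pics/{n}0.png",cv2.resize(c["img"][:,:,::-1],None,fx=1.5,fy=1.5,interpolation=cv2.INTER_CUBIC))
    print(n,c["fx"],c["fy"],c["cx"],c["cy"],c["R"],c["t"])
print(bot.read_state())
E
```

```text
pics
top 352.34855108362757 352.34855108362757 255.97686486532797 189.3977814859278 [[ 0.02389169 -0.99921081 -0.03173242]
 [-0.99495114 -0.02067098 -0.09820864]
 [ 0.09747519  0.03391858 -0.9946598 ]] [0.05858699 0.60630864 0.66483771]
side 477.4730251265825 477.4730251265825 258.7831307038023 188.80360220611058 [[ 0.7363654  -0.67648841 -0.01137655]
 [-0.43666853 -0.46234053 -0.77172652]
 [ 0.51680421  0.57324049 -0.63585277]] [-0.40844099  0.3538961   0.37490535]
{'time': 0.1, 'q': array([ 1.06512626e+00,  2.64717456e-01,  1.60525804e+00,  3.22370921e-05,
        1.27373641e+00, -3.68871722e-02]), 'joint_vel': array([-0.00026378, -0.00245462, -0.00199334,  0.00046983, -0.00058205,
       -0.00016689]), 'joint_torque': array([ 4.46604663e-04, -5.16706467e+01, -3.68591094e+01,  1.19718570e-04,
        6.34144453e-03,  2.59814740e-06]), 'tool_pos': array([0.30461904, 0.60159056, 0.23004871]), 'tcp_rot': array([-0.72951371, -3.05510223,  0.00319359]), 'wrist_force': array([-0.91402847,  0.51350703,  0.32935915]), 'torque': array([-0.01607167,  0.04962655, -0.02719168]), 'grip_force': 0.0, 'width': 1.0016589480124531}
```

View pics/top0.png

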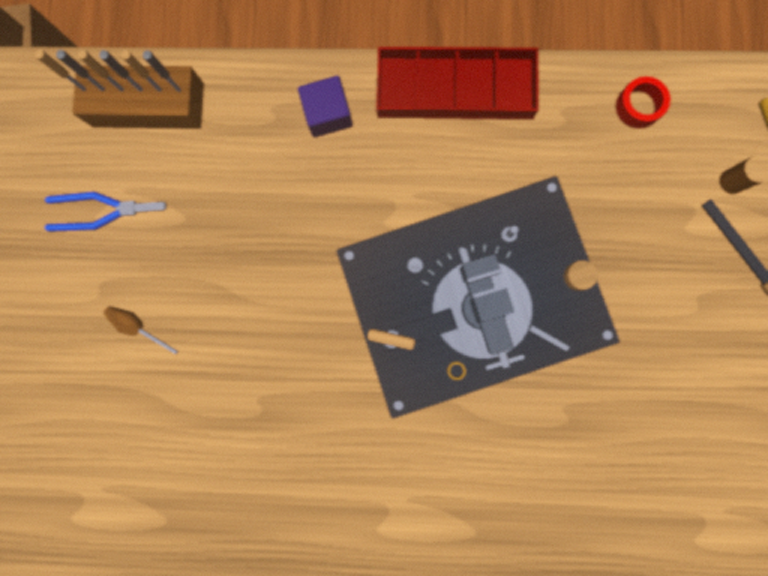

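View pics/side0.png

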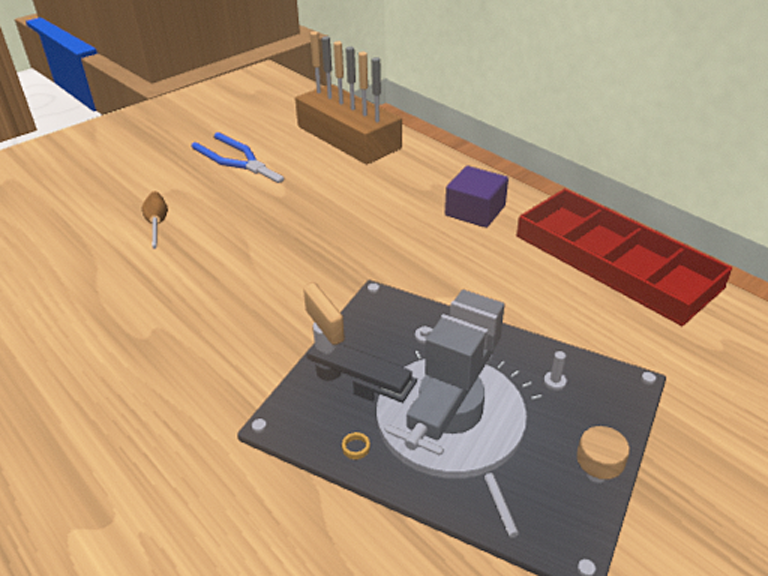

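The tall stud is the one at the right, near (558,370) in the side view and (510,234) in the top view. The short one is at (415,265) in the top view. The bar is near (391,340) in the top view. I'll enlarge both views.

```bash
python3 - <<'E'
from workcell import bot, imaging
import cv2
for n,(a,b,w,h,s) in dict(top=(220,115,195,145,4),side=(190,180,260,180,3)).items():
    c=imaging.read_camera(n); cv2.imwrite(f"pics/{n}1.png",cv2.resize(c["img"][b:b+h,a:a+w,::-1],None,fx=s,fy=s,interpolation=cv2.INTER_CUBIC))
E
```

```text
(no output)
```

View pics/top1.png

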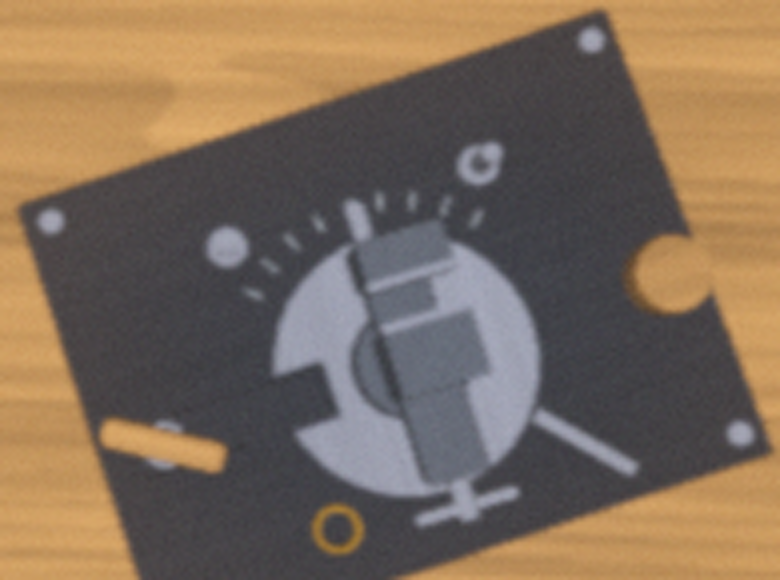

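View pics/side1.png

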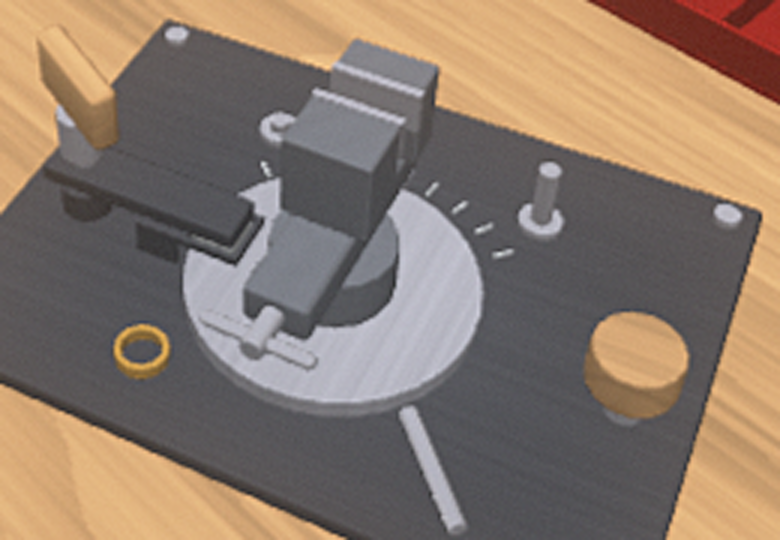

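```bash
cat > h.py <<'E'
import numpy as np
from workcell import bot, imaging
TOP=(220,115,4); SIDE=(190,180,3)
def ray(c,p,z,crop):
    a,b,s=crop; u=a+(p[0]+.5)/s-.5; v=b+(p[1]+.5)/s-.5
    R=np.array(c["R"]);t=np.array(c["t"])
    d=R.T@[(u-c["cx"])/c["fx"],(v-c["cy"])/c["fy"],1]; o=-R.T@t
    return (o+d*(z-o[2])/d[2])[:2]
def pix(c,X,crop):
    a,b,s=crop; x=np.array(c["R"])@X+c["t"]
    return np.round([((c["fx"]*x[0]/x[2]+c["cx"]+.5-a)*s-.5),((c["fy"]*x[1]/x[2]+c["cy"]+.5-b)*s-.5)],0)
E
python3 - <<'E'
from h import *
c=imaging.read_camera("top"); s=imaging.read_camera("side")
P={k:ray(c,p,z,TOP) for k,p,z in [("barL",(104,433),.102),("barR",(224,459),.102),("jaw",(437,353),.113),("jl0",(383,332),.113),("jl1",(400,397),.113),("jr0",(474,310),.113),("jr1",(490,372),.113),("tip",(355,203),.026),("studtop",(493,152),.048),("studfoot",(477,165),.014),("mj",(404,255),.113)]}
for k,v in P.items(): print(k,v.round(4))
print("side studtop",ray(s,(550,170),.048,SIDE),"jaw top",ray(s,(345,126),.113,SIDE), "bar ends",ray(s,(46,38),.102,SIDE),ray(s,(106,103),.102,SIDE))
k=(P["barL"]+P["barR"])/2
an=lambda v:np.degrees(np.arctan2(v[1],v[0]))
print(k,"bar ang",an(P["barR"]-P["barL"]),"dist",np.linalg.norm(k-P["jaw"]),"stud",np.linalg.norm(P["studtop"]-P["jaw"]),an(P["studtop"]-P["jaw"]),"ptr",an(P["tip"]-P["jaw"]),np.linalg.norm(P["tip"]-P["jaw"]),an(P["mj"]-P["jaw"]))
E
```

```text
barL [0.5384 0.0865]
barR [0.5284 0.0336]
jaw [ 0.5761 -0.0568]
jl0 [ 0.5847 -0.0336]
jl1 [ 0.5568 -0.0411]
jr0 [ 0.595  -0.0726]
jr1 [ 0.5684 -0.0794]
tip [ 0.6556 -0.031 ]
studtop [ 0.6779 -0.0945]
studfoot [ 0.6782 -0.0937]
mj [ 0.6183 -0.0424]
side studtop [ 0.67811794 -0.09323539] jaw top [ 0.57974129 -0.05568718] bar ends [0.53383397 0.08088667] [0.52613913 0.02988572]
[0.53339949 0.06005567] bar ang -100.78448252969336 dist 0.12440431369338097 stud 0.10860673939661733 -20.320958807883688 ptr 18.003394966972227 0.08355739396333779 18.799236768132484
```

Emit:
{"name": "step_arm", "arguments": {
  "series": [
    {"x": -0.896, "y": -0.766, "az": 1, "grip": -1},
    {"x": -0.896, "y": -0.766, "az": 1},
    {"x": -0.896, "y": -0.766, "az": 1},
    {"x": -0.896, "y": -0.766, "az": 1},
    {"x": -0.896, "y": -0.766, "az": 1},
    {"x": -0.896, "y": -0.766, "az": 1},
    {"x": -0.896, "y": -0.766, "az": 1},
    {"x": -0.896, "y": -0.766, "az": 1},
    {"x": -0.896, "y": -0.766, "az": 1},
    {"x": -0.896, "y": -0.766, "az": 1},
    {"x": -0.896, "y": -0.766, "az": 1},
    {"x": -0.896, "y": -0.766, "az": 1}
  ]
}}

```text
validation failed for argument at $.se...
```

Emit:
{"name": "step_arm", "arguments": {
  "series": [
    {"az": 1},
    {"az": 1},
    {"az": 1},
    {"az": 1},
    {"az": 1}
  ]
}}

```text
validation failed for argument at $.se...
```

Emit:
{"name": "step_arm", "arguments": {
  "series": [
    {"az": 0.46},
    {"az": 0.46},
    {"az": 0.46},
    {"az": 0.46}
  ]
}}

```text
validation failed for argument at $.se...
```

```bash
cat >> h.py <<'E'
from scipy.spatial.transform import Rotation as Ro
def go(p,yaw):
    "shift (tool axes, normalised) and az to bring TCP to p with tool y at yaw deg"
    s=bot.read_state(); R=Ro.from_rotvec(s["tcp_rot"]).as_matrix()
    now=np.degrees(np.arctan2(R[1,1],R[0,1])); d=(yaw-now+180)%360-180
    print("t",round(s["time"],2),"pos",s["tool_pos"].round(4),"yaw",round(now,2),"tilt",R[2].round(3),"q6",s["q"][5].round(2),"F",s["wrist_force"].round(1),"T",s["torque"].round(2),"w",round(s["width"],3),"g",round(s["grip_force"],1))
    print("xyz",(R.T@(np.array(p)-s["tool_pos"])/.5).round(4),"az",round(-d/30,4))
E
python3 -c "
from h import *
import cv2
go((.532,.058,.068),-10.8)
for n,(a,b,w,h,s) in dict(side=(190,120,260,180,3)).items():
    c=imaging.read_camera(n); cv2.imwrite(f'pics/{n}2.png',cv2.resize(c['img'][b:b+h,a:a+w,::-1],None,fx=s,fy=s,interpolation=cv2.INTER_CUBIC))
"
```

```text
t 0.3 pos [0.3048 0.602  0.2308] yaw 63.14 tilt [ 0.    -0.001 -1.   ] q6 -0.04 F [0.6 0.7 0.2] T [-0.03  0.01 -0.  ] w 0.999 g 0.0
xyz [-0.8968 -0.765   0.3262] az 2.4647
```

The rows were refused, probably because every field has to be given. I'll test with one complete row.

Emit:
{"name": "step_arm", "arguments": {
  "series": [
    {"x": -0.897, "y": -0.765, "z": 0, "ax": 0, "ay": 0, "az": 1, "grip": -1}
  ]
}}

```text
time: 0.45
tool_pos: [0.3227, 0.5595, 0.2308]
tcp_rot: [-0.954, -2.992, -0.004]
wrist_force: [1.7, -0.5, 0.4]
width: 1.004
grip_force: 0.0
```

```bash
python3 -c "
from h import *
go((.532,.058,.23),-10.8)"
```

```text
t 0.45 pos [0.3227 0.5595 0.2308] yaw 54.63 tilt [ 0.002  0.002 -1.   ] q6 0.05 F [ 1.7 -0.5  0.4] T [ 0.02 -0.06 -0.03] w 1.004 g 0.0
xyz [-0.9219 -0.5756 -0.0014] az 2.181
```

Emit:
{"name": "step_arm", "arguments": {
  "series": [
    {"x": -0.922, "y": -0.576, "z": 0, "ax": 0, "ay": 0, "az": 1, "grip": -1},
    {"x": -0.922, "y": -0.576, "z": 0, "ax": 0, "ay": 0, "az": 1, "grip": -1},
    {"x": -0.922, "y": -0.576, "z": 0, "ax": 0, "ay": 0, "az": 1, "grip": -1},
    {"x": -0.922, "y": -0.576, "z": 0, "ax": 0, "ay": 0, "az": 1, "grip": -1},
    {"x": -0.922, "y": -0.576, "z": 0, "ax": 0, "ay": 0, "az": 1, "grip": -1},
    {"x": -0.922, "y": -0.576, "z": 0, "ax": 0, "ay": 0, "az": 1, "grip": -1},
    {"x": -0.922, "y": -0.576, "z": 0, "ax": 0, "ay": 0, "az": 1, "grip": -1},
    {"x": -0.922, "y": -0.576, "z": 0, "ax": 0, "ay": 0, "az": 1, "grip": -1},
    {"x": -0.922, "y": -0.576, "z": 0, "ax": 0, "ay": 0, "az": 1, "grip": -1},
    {"x": -0.922, "y": -0.576, "z": 0, "ax": 0, "ay": 0, "az": 1, "grip": -1},
    {"x": -0.922, "y": -0.576, "z": 0, "ax": 0, "ay": 0, "az": 1, "grip": -1},
    {"x": -0.922, "y": -0.576, "z": 0, "ax": 0, "ay": 0, "az": 1, "grip": -1}
  ]
}}

```text
time: 1.65
tool_pos: [0.5344, 0.0493, 0.2316]
tcp_rot: [1.705, 2.636, -0.001]
wrist_force: [-0.1, -0.4, -0.0]
width: 1.001
grip_force: 0.0
```

Emit:
{"name": "step_arm", "arguments": {
  "series": [
    {"x": 0, "y": 0, "z": 0, "ax": 0, "ay": 0, "az": 1, "grip": -1},
    {"x": 0, "y": 0, "z": 0, "ax": 0, "ay": 0, "az": 1, "grip": -1},
    {"x": 0, "y": 0, "z": 0, "ax": 0, "ay": 0, "az": 1, "grip": -1},
    {"x": 0, "y": 0, "z": 0, "ax": 0, "ay": 0, "az": 1, "grip": -1}
  ]
}}

```text
time: 2.05
tool_pos: [0.5324, 0.0547, 0.2313]
tcp_rot: [-2.329, -2.108, -0.0]
wrist_force: [-0.5, -1.1, 0.4]
width: 1.006
grip_force: 0.0
```

```bash
python3 -c "
from h import *
import cv2
go((.532,.058,.068),-10.8)
for n,(a,b,w,h,s) in dict(side=(190,120,260,180,3)).items():
    c=imaging.read_camera(n); cv2.imwrite(f'pics/{n}2.png',cv2.resize(c['img'][b:b+h,a:a+w,::-1],None,fx=s,fy=s,interpolation=cv2.INTER_CUBIC))
"
```

```text
t 2.05 pos [0.5324 0.0547 0.2313] yaw -5.71 tilt [ 0. -0. -1.] q6 0.16 F [-0.5 -1.1  0.4] T [ 0.05  0.11 -0.02] w 1.006 g 0.0
xyz [ 0.0063 -0.0014  0.3266] az 0.1698
```

Emit:
{"name": "step_arm", "arguments": {
  "series": [
    {"x": 0, "y": 0, "z": 0.15, "ax": 0, "ay": 0, "az": 0.18, "grip": -1},
    {"x": 0, "y": 0, "z": 0.15, "ax": 0, "ay": 0, "az": 0.18, "grip": -1},
    {"x": 0, "y": 0, "z": 0.15, "ax": 0, "ay": 0, "az": 0.18, "grip": -1},
    {"x": 0, "y": 0, "z": 0.15, "ax": 0, "ay": 0, "az": 0.18, "grip": -1}
  ]
}}

```text
time: 2.5
tool_pos: [0.5325, 0.0545, 0.1564]
tcp_rot: [-2.42, -2.003, 0.001]
wrist_force: [-0.0, 0.5, -0.1]
width: 1.001
grip_force: 0.0
```

```bash
python3 -c "
from h import *
import cv2
go((.532,.058,.068),-10.8)
for n,(a,b,w,h,s) in dict(side=(150,120,200,150,4)).items():
    c=imaging.read_camera(n); cv2.imwrite(f'pics/{n}3.png',cv2.resize(c['img'][b:b+h,a:a+w,::-1],None,fx=s,fy=s,interpolation=cv2.INTER_CUBIC))
"
```

```text
t 2.5 pos [0.5325 0.0545 0.1564] yaw -10.77 tilt [-0.    -0.001 -1.   ] q6 0.24 F [-0.   0.5 -0.1] T [ 0.04 -0.   -0.06] w 1.001 g 0.0
xyz [ 0.0067 -0.0022  0.1769] az 0.001
```

View pics/side3.png

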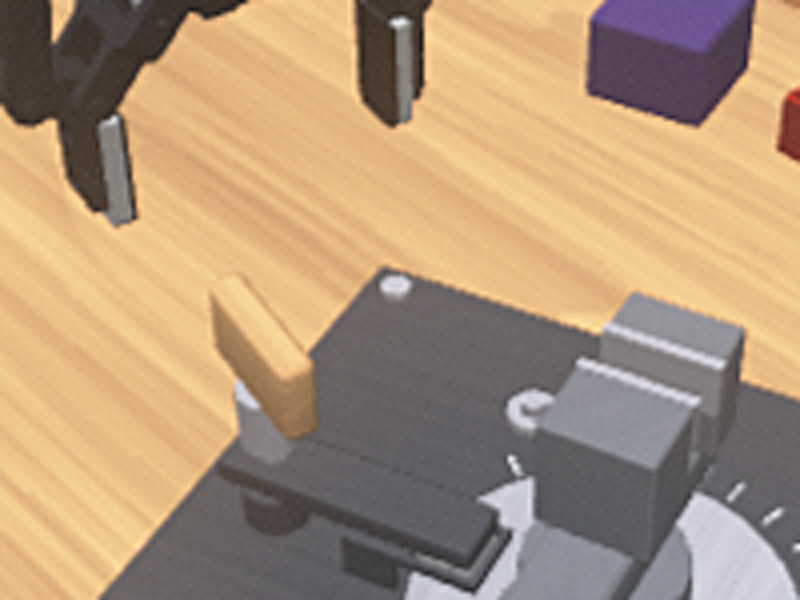

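The fingers straddle the bar, which sits between about (225,285) and (300,375) in the crop. Next I descend and close.

Emit:
{"name": "step_arm", "arguments": {
  "series": [
    {"x": 0.006, "y": -0.002, "z": 0.09, "ax": 0, "ay": 0, "az": 0, "grip": -1},
    {"x": 0.006, "y": -0.002, "z": 0.177, "ax": 0, "ay": 0, "az": 0, "grip": -1},
    {"x": 0.006, "y": -0.002, "z": 0.177, "ax": 0, "ay": 0, "az": 0, "grip": -1},
    {"x": 0.006, "y": -0.002, "z": 0.177, "ax": 0, "ay": 0, "az": 0, "grip": 1},
    {"x": 0.006, "y": -0.002, "z": 0.177, "ax": 0, "ay": 0, "az": 0, "grip": 1},
    {"x": 0.006, "y": -0.002, "z": 0.177, "ax": 0, "ay": 0, "az": 0, "grip": 1},
    {"x": 0.006, "y": -0.002, "z": 0.177, "ax": 0, "ay": 0, "az": 0, "grip": 1},
    {"x": 0.006, "y": -0.002, "z": 0.177, "ax": 0, "ay": 0, "az": 0, "grip": 1},
    {"x": 0.006, "y": -0.002, "z": 0.177, "ax": 0, "ay": 0, "az": 0, "grip": 1},
    {"x": 0.006, "y": -0.002, "z": 0.177, "ax": 0, "ay": 0, "az": 0, "grip": 1}
  ],
  "force": 50
}}

```text
time: 3.55
tool_pos: [0.5332, 0.0573, 0.0699]
tcp_rot: [2.421, 2.001, 0.003]
wrist_force: [-3.3, 0.9, 9.4]
width: 0.2
grip_force: 48.6
```

```bash
python3 -c "
from h import *
go((.532,.058,.068),-10.8)
"
```

```text
t 3.55 pos [0.5332 0.0573 0.0699] yaw -10.86 tilt [ 0.001  0.002 -1.   ] q6 0.25 F [-3.3  0.9  9.4] T [0.07 0.51 0.02] w 0.2 g 48.6
xyz [ 0.0008 -0.0026  0.0039] az -0.0018
```

Emit:
{"name": "step_arm", "arguments": {
  "series": [
    {"x": 0, "y": 0, "z": -0.004, "ax": 0, "ay": 0, "az": -0.2, "grip": 1},
    {"x": 0, "y": 0, "z": -0.004, "ax": 0, "ay": 0, "az": -0.4, "grip": 1},
    {"x": 0, "y": 0, "z": -0.004, "ax": 0, "ay": 0, "az": -0.6, "grip": 1},
    {"x": 0, "y": 0, "z": -0.004, "ax": 0, "ay": 0, "az": -0.8, "grip": 1},
    {"x": 0, "y": 0, "z": -0.004, "ax": 0, "ay": 0, "az": -1, "grip": 1},
    {"x": 0, "y": 0, "z": -0.004, "ax": 0, "ay": 0, "az": -1, "grip": 1}
  ]
}}

```text
time: 4.15
tool_pos: [0.5349, 0.0574, 0.0703]
tcp_rot: [1.816, 2.558, 0.006]
wrist_force: [6.5, 1.4, -7.1]
width: 0.199
grip_force: 49.0
```

```bash
python3 -c "
from h import *
go((.532,.058,.068),-10.8)
"
```

```text
t 4.15 pos [0.5349 0.0574 0.0703] yaw 19.26 tilt [-0.001  0.006 -1.   ] q6 -0.28 F [ 6.5  1.4 -7.1] T [ 0.18 -1.08 -0.01] w 0.199 g 49.0
xyz [ 0.0029 -0.0051  0.0047] az 1.002
```

Emit:
{"name": "step_arm", "arguments": {
  "series": [
    {"x": 0, "y": 0, "z": 0, "ax": 0, "ay": 0, "az": -0.2, "grip": 1},
    {"x": 0, "y": 0, "z": 0, "ax": 0, "ay": 0, "az": -0.4, "grip": 1},
    {"x": 0, "y": 0, "z": 0, "ax": 0, "ay": 0, "az": -0.6, "grip": 1},
    {"x": 0, "y": 0, "z": 0, "ax": 0, "ay": 0, "az": -0.8, "grip": 1},
    {"x": 0, "y": 0, "z": 0, "ax": 0, "ay": 0, "az": -0.8, "grip": 1}
  ]
}}

```text
time: 4.65
tool_pos: [0.5364, 0.0582, 0.072]
tcp_rot: [1.243, 2.877, 0.008]
wrist_force: [8.2, 4.0, -0.5]
width: 0.158
grip_force: 71.0
```

```bash
python3 -c "
from h import *
go((.532,.058,.068),-10.8)
"
```

```text
t 4.65 pos [0.5364 0.0582 0.072 ] yaw 43.26 tilt [-0.005  0.008 -1.   ] q6 -0.69 F [ 8.2  4.  -0.5] T [ 0.44 -0.74  0.07] w 0.158 g 71.0
xyz [ 0.0058 -0.0068  0.008 ] az 1.8021
```

```bash
python3 -c "
from h import *
import cv2
for n,(a,b,w,h,s) in dict(side=(150,120,200,150,4)).items():
    c=imaging.read_camera(n); cv2.imwrite(f'pics/{n}4.png',cv2.resize(c['img'][b:b+h,a:a+w,::-1],None,fx=s,fy=s,interpolation=cv2.INTER_CUBIC))
"
```

```text
(no output)
```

View pics/side4.png

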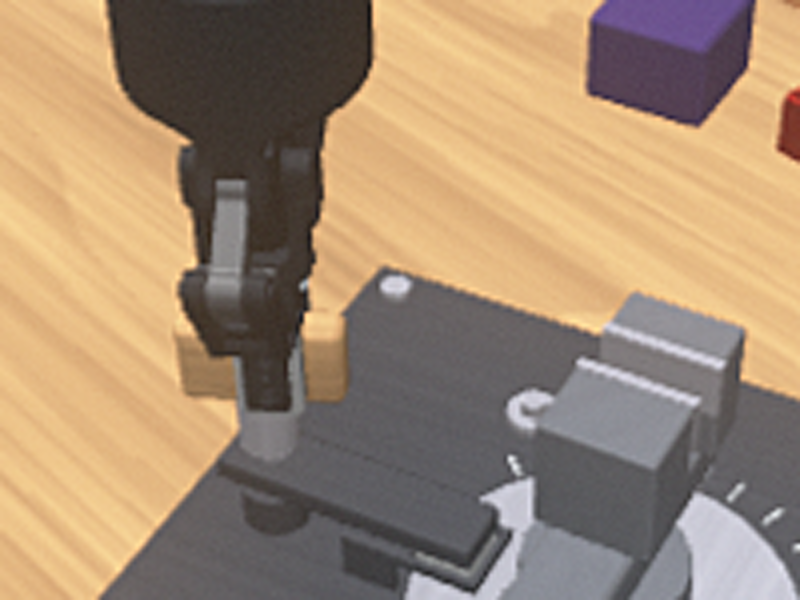

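The bar has followed the fingers round. The tips had first pinched the slightly wider stem, so I'll raise a little and go on to the stop.

Emit:
{"name": "step_arm", "arguments": {
  "series": [
    {"x": 0, "y": 0, "z": -0.004, "ax": 0, "ay": 0, "az": -0.15, "grip": 1},
    {"x": 0, "y": 0, "z": -0.004, "ax": 0, "ay": 0, "az": -0.3, "grip": 1},
    {"x": 0, "y": 0, "z": -0.004, "ax": 0, "ay": 0, "az": -0.42, "grip": 1},
    {"x": 0, "y": 0, "z": -0.004, "ax": 0, "ay": 0, "az": -0.42, "grip": 1}
  ]
}}

```text
time: 5.1
tool_pos: [0.5366, 0.0589, 0.0723]
tcp_rot: [0.926, 2.994, 0.01]
wrist_force: [13.2, 5.9, -13.1]
width: 0.157
grip_force: 71.8
```

```bash
python3 -c "
from h import *
go((.532,.058,.068),58)
"
```

```text
t 5.1 pos [0.5366 0.0589 0.0723] yaw 55.65 tilt [-0.006  0.008 -1.   ] q6 -0.91 F [ 13.2   5.9 -13.1] T [ 0.98 -1.61 -0.61] w 0.157 g 71.8
xyz [ 0.0067 -0.0068  0.0085] az -0.0785
```

Emit:
{"name": "step_arm", "arguments": {
  "series": [
    {"x": 0, "y": 0, "z": 0, "ax": 0, "ay": 0, "az": -0.08, "grip": 1},
    {"x": 0, "y": 0, "z": 0, "ax": 0, "ay": 0, "az": -0.16, "grip": 1},
    {"x": 0, "y": 0, "z": 0, "ax": 0, "ay": 0, "az": -0.16, "grip": 1}
  ]
}}

```text
time: 5.4
tool_pos: [0.5366, 0.0589, 0.0724]
tcp_rot: [0.81, 3.028, 0.012]
wrist_force: [13.4, 4.6, -12.3]
width: 0.158
grip_force: 115.1
```

```bash
python3 -c "
from h import *
go((.532,.058,.068),58)
"
```

```text
t 5.4 pos [0.5366 0.0589 0.0724] yaw 60.06 tilt [-0.005  0.009 -1.   ] q6 -0.99 F [ 13.4   4.6 -12.3] T [ 0.82 -1.54 -2.73] w 0.158 g 115.1
xyz [ 0.0071 -0.0063  0.0087] az 0.0686
```

Torque reached -2.7 N m, so the knob is at its loose stop. I'll relieve a little, open, and lift.

Emit:
{"name": "step_arm", "arguments": {
  "series": [
    {"x": 0, "y": 0, "z": 0, "ax": 0, "ay": 0, "az": 0.1, "grip": 1},
    {"x": 0, "y": 0, "z": 0, "ax": 0, "ay": 0, "az": 0.1, "grip": -1},
    {"x": 0, "y": 0, "z": 0, "ax": 0, "ay": 0, "az": 0.1, "grip": -1},
    {"x": 0, "y": 0, "z": 0, "ax": 0, "ay": 0, "az": 0.1, "grip": -1},
    {"x": 0, "y": 0, "z": 0, "ax": 0, "ay": 0, "az": 0.1, "grip": -1},
    {"x": 0, "y": 0, "z": 0, "ax": 0, "ay": 0, "az": 0.1, "grip": -1},
    {"x": 0, "y": 0, "z": -0.1, "ax": 0, "ay": 0, "az": 0.1, "grip": -1},
    {"x": 0, "y": 0, "z": -0.2, "ax": 0, "ay": 0, "az": 0.1, "grip": -1},
    {"x": 0, "y": 0, "z": -0.2, "ax": 0, "ay": 0, "az": -0.8, "grip": -1},
    {"x": 0, "y": 0, "z": -0.2, "ax": 0, "ay": 0, "az": -0.8, "grip": -1},
    {"x": 0, "y": 0, "z": -0.2, "ax": 0, "ay": 0, "az": -0.8, "grip": -1},
    {"x": 0, "y": 0, "z": -0.2, "ax": 0, "ay": 0, "az": -0.8, "grip": -1}
  ]
}}

```text
time: 6.6
tool_pos: [0.5322, 0.0571, 0.172]
tcp_rot: [0.147, 3.138, -0.0]
wrist_force: [-0.1, 1.1, 0.0]
width: 0.999
grip_force: 0.0
```

```bash
python3 -c "
from h import *
go((.578,-.0575,.17),108.4)
"
```

```text
t 6.6 pos [0.5322 0.0571 0.172 ] yaw 84.63 tilt [-0. -0. -1.] q6 -1.42 F [-0.1  1.1  0. ] T [-0.04  0.02 -0.02] w 0.999 g 0.0
xyz [-0.1127 -0.2197  0.004 ] az -0.7923
```

Emit:
{"name": "step_arm", "arguments": {
  "series": [
    {"x": -0.113, "y": -0.22, "z": 0, "ax": 0, "ay": 0, "az": -0.79, "grip": -1},
    {"x": -0.113, "y": -0.22, "z": 0, "ax": 0, "ay": 0, "az": -0.79, "grip": -1},
    {"x": -0.113, "y": -0.22, "z": 0, "ax": 0, "ay": 0, "az": -0.79, "grip": -1},
    {"x": -0.113, "y": -0.22, "z": 0, "ax": 0, "ay": 0, "az": -0.79, "grip": -1},
    {"x": -0.113, "y": -0.22, "z": 0, "ax": 0, "ay": 0, "az": -0.79, "grip": -1}
  ]
}}

```text
time: 7.1
tool_pos: [0.5778, -0.0581, 0.1714]
tcp_rot: [0.49, -3.102, -0.001]
wrist_force: [0.4, 0.3, -0.6]
width: 0.995
grip_force: 0.0
```

```bash
python3 -c "
from h import *
import cv2
go((.578,-.0575,.078),108.4)
for n,(a,b,w,h,s) in dict(side=(190,120,200,150,4)).items():
    c=imaging.read_camera(n); cv2.imwrite(f'pics/{n}5.png',cv2.resize(c['img'][b:b+h,a:a+w,::-1],None,fx=s,fy=s,interpolation=cv2.INTER_CUBIC))
"
```

```text
t 7.1 pos [ 0.5778 -0.0581  0.1714] yaw 107.95 tilt [ 0.001  0.001 -1.   ] q6 -2.03 F [ 0.4  0.3 -0.6] T [-0.02 -0.04 -0.07] w 0.995 g 0.0
xyz [-0.0009  0.0009  0.1867] az -0.0151
```

View pics/side5.png

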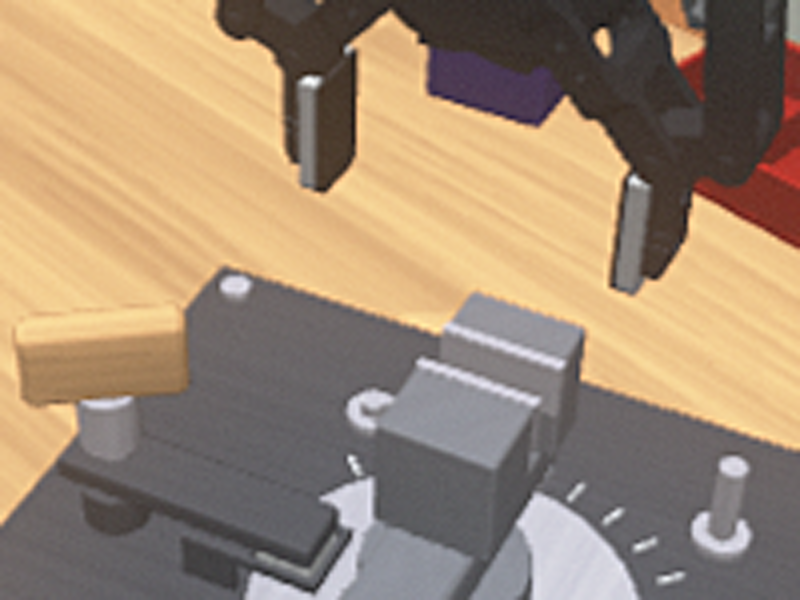

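The bar is at its loose angle and the fingers straddle the fixed jaw. The tall stud is at (730,465) in the crop. Next I descend and grip the jaw.

Emit:
{"name": "step_arm", "arguments": {
  "series": [
    {"x": 0, "y": 0, "z": 0.1, "ax": 0, "ay": 0, "az": 0, "grip": -1},
    {"x": 0, "y": 0, "z": 0.185, "ax": 0, "ay": 0, "az": 0, "grip": -1},
    {"x": 0, "y": 0, "z": 0.185, "ax": 0, "ay": 0, "az": 0, "grip": -1},
    {"x": 0, "y": 0, "z": 0.185, "ax": 0, "ay": 0, "az": 0, "grip": 1},
    {"x": 0, "y": 0, "z": 0.185, "ax": 0, "ay": 0, "az": 0, "grip": 1},
    {"x": 0, "y": 0, "z": 0.185, "ax": 0, "ay": 0, "az": 0, "grip": 1},
    {"x": 0, "y": 0, "z": 0.185, "ax": 0, "ay": 0, "az": 0, "grip": 1},
    {"x": 0, "y": 0, "z": 0.185, "ax": 0, "ay": 0, "az": 0, "grip": 1},
    {"x": 0, "y": 0, "z": 0.185, "ax": 0, "ay": 0, "az": 0, "grip": 1}
  ],
  "force": 40
}}

```text
time: 8.05
tool_pos: [0.5798, -0.0554, 0.0828]
tcp_rot: [-0.495, 3.098, 0.004]
wrist_force: [-2.4, 8.4, 7.8]
width: 0.459
grip_force: 44.1
```

```bash
python3 -c "
from h import *
go((.578,-.0575,.078),69.9)
"
```

```text
t 8.05 pos [ 0.5798 -0.0554  0.0828] yaw 108.17 tilt [-0.005  0.002 -1.   ] q6 -2.03 F [-2.4  8.4  7.8] T [ 1.4   0.52 -0.08] w 0.459 g 44.1
xyz [ 0.0048 -0.0028  0.0096] az 1.2756
```

Emit:
{"name": "step_arm", "arguments": {
  "series": [
    {"x": 0, "y": 0, "z": 0, "ax": 0, "ay": 0, "az": 0.2, "grip": 1},
    {"x": 0, "y": 0, "z": 0, "ax": 0, "ay": 0, "az": 0.4, "grip": 1},
    {"x": 0, "y": 0, "z": 0, "ax": 0, "ay": 0, "az": 0.6, "grip": 1},
    {"x": 0, "y": 0, "z": 0, "ax": 0, "ay": 0, "az": 0.8, "grip": 1},
    {"x": 0, "y": 0, "z": 0, "ax": 0, "ay": 0, "az": 0.8, "grip": 1}
  ]
}}

```text
time: 8.55
tool_pos: [0.58, -0.0569, 0.0828]
tcp_rot: [0.162, 3.133, 0.002]
wrist_force: [-2.4, 3.3, 5.8]
width: 0.466
grip_force: 44.0
```

```bash
python3 -c "
from h import *
go((.578,-.0565,.078),69.2)
"
```

```text
t 8.55 pos [ 0.58   -0.0569  0.0828] yaw 84.06 tilt [-0.004  0.002 -1.   ] q6 -1.61 F [-2.4  3.3  5.8] T [ 0.76  0.34 -0.03] w 0.466 g 44.0
xyz [0.0041 0.0004 0.0097] az 0.4955
```

Emit:
{"name": "step_arm", "arguments": {
  "series": [
    {"x": 0, "y": 0, "z": 0, "ax": 0, "ay": 0, "az": 0.2, "grip": 1},
    {"x": 0, "y": 0, "z": 0, "ax": 0, "ay": 0, "az": 0.4, "grip": 1},
    {"x": 0, "y": 0, "z": 0, "ax": 0, "ay": 0, "az": 0.5, "grip": 1},
    {"x": 0, "y": 0, "z": 0, "ax": 0, "ay": 0, "az": 0.5, "grip": 1},
    {"x": 0, "y": 0, "z": 0, "ax": 0, "ay": 0, "az": 0.5, "grip": 1}
  ]
}}

```text
time: 9.05
tool_pos: [0.5798, -0.0578, 0.0828]
tcp_rot: [0.566, 3.086, 0.001]
wrist_force: [-2.3, 0.0, 7.1]
width: 0.46
grip_force: 44.1
```

```bash
python3 -c "
from h import *
import cv2
go((.578,-.0565,.078),69.2)
for n,(a,b,w,h,s) in dict(side=(270,190,150,110,5)).items():
    c=imaging.read_camera(n); cv2.imwrite(f'pics/{n}6.png',cv2.resize(c['img'][b:b+h,a:a+w,::-1],None,fx=s,fy=s,interpolation=cv2.INTER_CUBIC))
"
```

```text
t 9.05 pos [ 0.5798 -0.0578  0.0828] yaw 69.2 tilt [-0.004  0.001 -1.   ] q6 -1.35 F [-2.3  0.   7.1] T [ 0.34  0.35 -0.01] w 0.46 g 44.1
xyz [0.0044 0.0012 0.0097] az 0.0
```

View pics/side6.png

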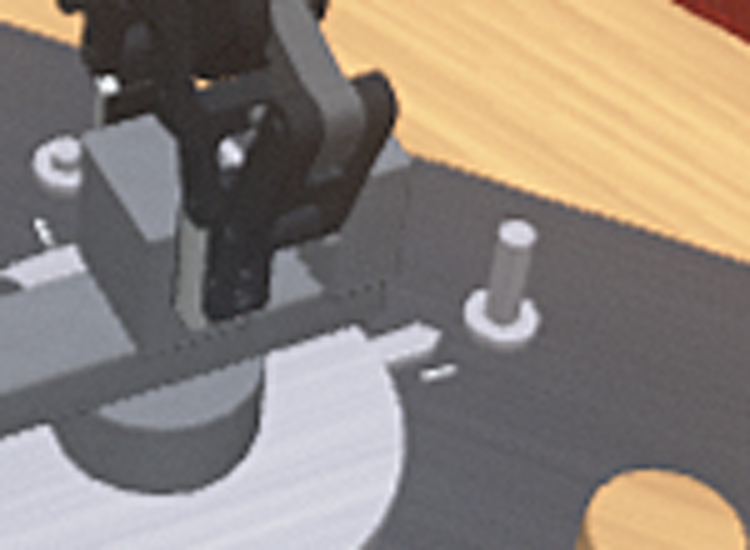

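The pointer runs from about (370,350) to (438,332) and lines up with the stud foot at (502,313). I'll release, lift, and move over the knob, then check from above.

Emit:
{"name": "step_arm", "arguments": {
  "series": [
    {"x": 0, "y": 0, "z": 0, "ax": 0, "ay": 0, "az": 0, "grip": -1},
    {"x": 0, "y": 0, "z": 0, "ax": 0, "ay": 0, "az": 0, "grip": -1},
    {"x": 0, "y": 0, "z": 0, "ax": 0, "ay": 0, "az": 0, "grip": -1},
    {"x": 0, "y": 0, "z": 0, "ax": 0, "ay": 0, "az": 0, "grip": -1},
    {"x": 0, "y": 0, "z": 0, "ax": 0, "ay": 0, "az": 0, "grip": -1},
    {"x": 0, "y": 0, "z": -0.1, "ax": 0, "ay": 0, "az": 0, "grip": -1},
    {"x": 0, "y": 0, "z": -0.2, "ax": 0, "ay": 0, "az": 0, "grip": -1},
    {"x": 0, "y": 0, "z": -0.2, "ax": 0, "ay": 0, "az": 0, "grip": -1}
  ]
}}

```text
time: 9.9
tool_pos: [0.5837, -0.0585, 0.1879]
tcp_rot: [0.563, 3.076, 0.001]
wrist_force: [0.7, -0.1, 1.9]
width: 0.999
grip_force: 0.0
```

```bash
python3 -c "
from h import *
go((.537,.059,.18),55)
"
```

```text
t 9.9 pos [ 0.5837 -0.0585  0.1879] yaw 69.25 tilt [-0.014  0.003 -1.   ] q6 -1.35 F [ 0.7 -0.1  1.9] T [ 0.05 -0.02 -0.  ] w 0.999 g 0.0
xyz [0.1709 0.1866 0.0139] az 0.475
```

Emit:
{"name": "step_arm", "arguments": {
  "series": [
    {"x": 0.171, "y": 0.187, "z": 0, "ax": 0, "ay": 0.027, "az": 0.475, "grip": -1},
    {"x": 0.171, "y": 0.187, "z": 0, "ax": 0, "ay": 0.027, "az": 0.475, "grip": -1},
    {"x": 0.171, "y": 0.187, "z": 0, "ax": 0, "ay": 0.027, "az": 0.475, "grip": -1},
    {"x": 0.171, "y": 0.187, "z": 0, "ax": 0, "ay": 0.027, "az": 0.475, "grip": -1},
    {"x": 0.171, "y": 0.187, "z": 0, "ax": 0, "ay": 0.027, "az": 0.475, "grip": -1}
  ]
}}

```text
time: 10.4
tool_pos: [0.5311, 0.0604, 0.179]
tcp_rot: [-0.938, -2.984, -0.003]
wrist_force: [-0.1, -0.2, 0.6]
width: 0.999
grip_force: 0.0
```

```bash
python3 -c "
from h import *
import cv2
go((.537,.059,.074),55)
c={n:imaging.read_camera(n) for n in('top','side')}
f=lambda n,a,b,w,h,s:cv2.resize(c[n]['img'][b:b+h,a:a+w,::-1],None,fx=s,fy=s,interpolation=cv2.INTER_CUBIC)
import numpy as np
cv2.imwrite('pics/both7.png',np.hstack([f('top',290,140,80,100,5),f('side',310,200,80,100,5)]))
"
```

```text
t 10.4 pos [0.5311 0.0604 0.179 ] yaw 55.11 tilt [ 0.014 -0.002 -1.   ] q6 -0.9 F [-0.1 -0.2  0.6] T [ 0.04 -0.02 -0.01] w 0.999 g 0.0
xyz [-0.0142  0.005   0.2098] az 0.0036
```

View pics/both7.png

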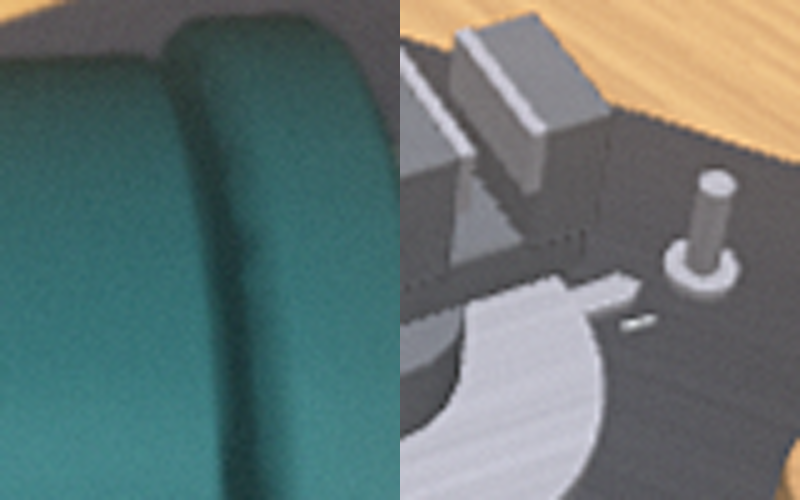

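```bash
python3 -c "
from h import *
s=imaging.read_camera('side'); C=(310,200,5)
an=lambda v:np.degrees(np.arctan2(v[1],v[0]))
st=ray(s,(317,184),.048,C); ft=ray(s,(302,265),.014,C)
print(st,ft)
for ax in [(.5797,-.0557),(.58,-.057),(.5785,-.0565)]:
  ax=np.array(ax)
  print(ax,'stud',an(st-ax),an(ft-ax))
  for z in (.016,.02,.024,.028):
    t=ray(s,(239,284),z,C); e=(ray(s,(194,302.5),z,C)+0)
    print(z,t.round(4),np.linalg.norm(t-ax).round(4),an(t-ax).round(2), 'edge dirs',an(ray(s,(220,272),z,C)-ray(s,(168,290),z,C)).round(1),an(ray(s,(238,291),z,C)-ray(s,(188,315),z,C)).round(1))
print(pix(s,np.array([.58,-.057,.113]),C))
go((.537,.059,.074),55)
"
```

```text
[ 0.67801611 -0.09331208] [ 0.68020501 -0.09241237]
[ 0.5797 -0.0557] stud -20.934990513897855 -20.066188974187007
0.016 [ 0.6602 -0.0859] 0.086 -20.56 edge dirs -19.5 -12.7
0.02 [ 0.657  -0.0879] 0.0837 -22.6 edge dirs -19.5 -12.7
0.024 [ 0.6537 -0.0898] 0.0815 -24.76 edge dirs -19.5 -12.7
0.028 [ 0.6505 -0.0918] 0.0794 -27.03 edge dirs -19.5 -12.7
[ 0.58  -0.057] stud -20.328185380448037 -19.463368868185107
0.016 [ 0.6602 -0.0859] 0.0852 -19.81 edge dirs -19.5 -12.7
0.02 [ 0.657  -0.0879] 0.0829 -21.85 edge dirs -19.5 -12.7
0.024 [ 0.6537 -0.0898] 0.0807 -24.01 edge dirs -19.5 -12.7
0.028 [ 0.6505 -0.0918] 0.0786 -26.28 edge dirs -19.5 -12.7
[ 0.5785 -0.0565] stud -20.299978571926353 -19.44829377461759
0.016 [ 0.6602 -0.0859] 0.0868 -19.78 edge dirs -19.5 -12.7
0.02 [ 0.657  -0.0879] 0.0845 -21.79 edge dirs -19.5 -12.7
0.024 [ 0.6537 -0.0898] 0.0823 -23.9 edge dirs -19.5 -12.7
0.028 [ 0.6505 -0.0918] 0.0802 -26.13 edge dirs -19.5 -12.7
[-20. 113.]
t 10.55 pos [0.5317 0.0592 0.1792] yaw 54.95 tilt [ 0.014 -0.002 -1.   ] q6 -0.9 F [-0.1  0.7  0. ] T [ 0.   -0.01 -0.03] w 1.002 g 0.0
xyz [-0.0118  0.0062  0.2102] az -0.0018
```

Emit:
{"name": "step_arm", "arguments": {
  "series": [
    {"x": 0.39, "y": 0.46, "z": 0, "ax": 0, "ay": -0.027, "az": 0, "grip": -1},
    {"x": 0.39, "y": 0.46, "z": 0, "ax": 0, "ay": -0.027, "az": 0, "grip": -1},
    {"x": 0.39, "y": 0.46, "z": 0, "ax": 0, "ay": -0.027, "az": 0, "grip": -1},
    {"x": 0.39, "y": 0.46, "z": 0, "ax": 0, "ay": -0.027, "az": 0, "grip": -1},
    {"x": 0.39, "y": 0.46, "z": 0, "ax": 0, "ay": -0.027, "az": 0, "grip": -1},
    {"x": 0.39, "y": 0.46, "z": 0, "ax": 0, "ay": -0.027, "az": 0, "grip": -1},
    {"x": 0.39, "y": 0.46, "z": 0, "ax": 0, "ay": -0.027, "az": 0, "grip": -1},
    {"x": 0.39, "y": 0.46, "z": 0, "ax": 0, "ay": -0.027, "az": 0, "grip": -1}
  ]
}}

```text
time: 11.35
tool_pos: [0.5039, 0.3606, 0.1811]
tcp_rot: [-0.943, -2.996, 0.004]
wrist_force: [-0.4, -1.3, -0.2]
width: 0.996
grip_force: 0.0
```

```bash
python3 -c "
from h import *
import cv2
go((.537,.059,.18),55)
ims=[imaging.read_camera('top')['img'].astype(float) for _ in range(8)]
m=np.mean(ims,0).astype(np.uint8); np.save('top8.npy',m)
a,b,w,h,s=280,140,100,100,6
cv2.imwrite('pics/top8.png',cv2.resize(m[b:b+h,a:a+w,::-1],None,fx=s,fy=s,interpolation=cv2.INTER_CUBIC))
"
```

```text
t 11.35 pos [0.5039 0.3606 0.1811] yaw 55.08 tilt [-0.    -0.003 -1.   ] q6 -0.38 F [-0.4 -1.3 -0.2] T [-0.02 -0.01  0.01] w 0.996 g 0.0
xyz [-0.3996 -0.4566  0.0036] az 0.0025
```

View pics/top8.png

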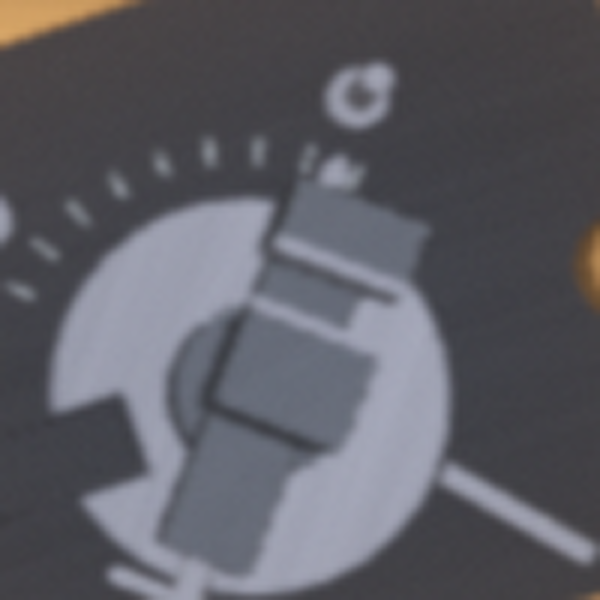

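```bash
python3 -c "
from h import *
c=imaging.read_camera('top'); T=(280,140,6)
an=lambda v:np.degrees(np.arctan2(v[1],v[0])).round(2)
st=ray(c,(380,76),.048,T); ft=ray(c,(357,97),.015,T)
j=[ray(c,p,.113,T) for p in [(252,300),(378,356),(338,452),(218,400)]]
print('jaw',np.mean(j,0),'x dirs',an(j[0]-j[3]),an(j[1]-j[2]),'y dirs',an(j[0]-j[1])-90,an(j[3]-j[2])-90)
e=[ray(c,p,.113,T) for p in [(276,243),(398,300)]];print('mj edge',an(e[0]-e[1])-90)
for z in (.016,.02,.024,.028):
  d=ray(c,(250,396),z,T); t=ray(c,(342,153),z-.002,T)
  print(z,'disc',d.round(4),'tip',t.round(4),np.linalg.norm(t-d).round(4),an(t-d),'stud',an(st-d),an(ft-d), 'r',np.linalg.norm(ray(c,(50,396),z,T)-ray(c,(451,396),z,T)).round(4))
"
```

```text
jaw [ 0.57692793 -0.05697818] x dirs -18.18 -22.24 y dirs -23.129999999999995 -22.39
mj edge -24.349999999999994
0.016 disc [ 0.5766 -0.0584] tip [ 0.6592 -0.0891] 0.0882 -20.33 stud -19.49 -19.21 r 0.1327
0.02 disc [ 0.5763 -0.0578] tip [ 0.6586 -0.0883] 0.0877 -20.34 stud -19.75 -19.47 r 0.1319
0.024 disc [ 0.5761 -0.0572] tip [ 0.6579 -0.0875] 0.0872 -20.34 stud -20.01 -19.74 r 0.1312
0.028 disc [ 0.5759 -0.0566] tip [ 0.6572 -0.0868] 0.0867 -20.34 stud -20.27 -20.0 r 0.1304
```

From above, the tip at (342,153) and the stud foot at (357,97) give pointer and stud bearings that agree within about 1°. Now back to the knob.

Emit:
{"name": "step_arm", "arguments": {
  "series": [
    {"x": -0.4, "y": -0.457, "z": 0, "ax": 0, "ay": 0, "az": 0, "grip": -1},
    {"x": -0.4, "y": -0.457, "z": 0, "ax": 0, "ay": 0, "az": 0, "grip": -1},
    {"x": -0.4, "y": -0.457, "z": 0, "ax": 0, "ay": 0, "az": 0, "grip": -1},
    {"x": -0.4, "y": -0.457, "z": 0, "ax": 0, "ay": 0, "az": 0, "grip": -1},
    {"x": -0.4, "y": -0.457, "z": 0, "ax": 0, "ay": 0, "az": 0, "grip": -1},
    {"x": -0.4, "y": -0.457, "z": 0, "ax": 0, "ay": 0, "az": 0, "grip": -1},
    {"x": -0.4, "y": -0.457, "z": 0, "ax": 0, "ay": 0, "az": 0, "grip": -1},
    {"x": -0.4, "y": -0.457, "z": 0, "ax": 0, "ay": 0, "az": 0, "grip": -1},
    {"x": -0.4, "y": -0.457, "z": 0, "ax": 0, "ay": 0, "az": 0, "grip": -1}
  ]
}}

```text
time: 12.7
tool_pos: [0.5362, 0.0589, 0.1821]
tcp_rot: [-0.945, -2.996, 0.002]
wrist_force: [-0.6, -0.5, 0.1]
width: 1.0
grip_force: 0.0
```

```bash
python3 -c "
from h import *
go((.537,.059,.075),55)
"
```

```text
t 12.7 pos [0.5362 0.0589 0.1821] yaw 54.98 tilt [ 0.    -0.001 -1.   ] q6 -0.9 F [-0.6 -0.5  0.1] T [-0.02 -0.01  0.02] w 1.0 g 0.0
xyz [-0.0013  0.0013  0.2143] az -0.0006
```

Emit:
{"name": "step_arm", "arguments": {
  "series": [
    {"x": 0, "y": 0, "z": 0.1, "ax": 0, "ay": 0, "az": 0, "grip": -1},
    {"x": 0, "y": 0, "z": 0.2, "ax": 0, "ay": 0, "az": 0, "grip": -1},
    {"x": 0, "y": 0, "z": 0.213, "ax": 0, "ay": 0, "az": 0, "grip": -1},
    {"x": 0, "y": 0, "z": 0.213, "ax": 0, "ay": 0, "az": 0, "grip": -1},
    {"x": 0, "y": 0, "z": 0.213, "ax": 0, "ay": 0, "az": 0, "grip": 1},
    {"x": 0, "y": 0, "z": 0.213, "ax": 0, "ay": 0, "az": 0, "grip": 1},
    {"x": 0, "y": 0, "z": 0.213, "ax": 0, "ay": 0, "az": 0, "grip": 1},
    {"x": 0, "y": 0, "z": 0.213, "ax": 0, "ay": 0, "az": 0, "grip": 1},
    {"x": 0, "y": 0, "z": 0.213, "ax": 0, "ay": 0, "az": 0, "grip": 1},
    {"x": 0, "y": 0, "z": 0.213, "ax": 0, "ay": 0, "az": 0, "grip": 1},
    {"x": 0, "y": 0, "z": 0.213, "ax": 0, "ay": 0, "az": 0, "grip": 1}
  ],
  "force": 70
}}

```text
time: 13.8
tool_pos: [0.5372, 0.0586, 0.0768]
tcp_rot: [0.946, 2.994, -0.0]
wrist_force: [-1.5, 1.8, 6.7]
width: 0.143
grip_force: 69.4
```

```bash
python3 -c "
from h import *
go((.537,.059,.075),-14)
"
```

```text
t 13.8 pos [0.5372 0.0586 0.0768] yaw 54.92 tilt [-0.001  0.    -1.   ] q6 -0.9 F [-1.5  1.8  6.7] T [ 0.26  0.04 -0.38] w 0.143 g 69.4
xyz [0.0007 0.0004 0.0036] az 2.2973
```

Good grasp on the bar. Turning clockwise by 60° first.

Emit:
{"name": "step_arm", "arguments": {
  "series": [
    {"x": 0, "y": 0, "z": 0, "ax": 0, "ay": 0, "az": 0.2, "grip": 1},
    {"x": 0, "y": 0, "z": 0, "ax": 0, "ay": 0, "az": 0.4, "grip": 1},
    {"x": 0, "y": 0, "z": 0, "ax": 0, "ay": 0, "az": 0.6, "grip": 1},
    {"x": 0, "y": 0, "z": 0, "ax": 0, "ay": 0, "az": 0.8, "grip": 1},
    {"x": 0, "y": 0, "z": 0, "ax": 0, "ay": 0, "az": 1, "grip": 1},
    {"x": 0, "y": 0, "z": 0, "ax": 0, "ay": 0, "az": 1, "grip": 1}
  ]
}}

```text
time: 14.4
tool_pos: [0.5356, 0.0574, 0.0767]
tcp_rot: [-1.69, -2.648, 0.006]
wrist_force: [-4.6, -2.6, 9.9]
width: 0.149
grip_force: 69.8
```

Emit:
{"name": "step_arm", "arguments": {
  "series": [
    {"x": 0, "y": 0, "z": 0, "ax": 0, "ay": 0, "az": 0.2, "grip": 1},
    {"x": 0, "y": 0, "z": 0, "ax": 0, "ay": 0, "az": 0.4, "grip": 1},
    {"x": 0, "y": 0, "z": 0, "ax": 0, "ay": 0, "az": 0.6, "grip": 1},
    {"x": 0, "y": 0, "z": 0, "ax": 0, "ay": 0, "az": 0.8, "grip": 1},
    {"x": 0, "y": 0, "z": 0, "ax": 0, "ay": 0, "az": 1, "grip": 1},
    {"x": 0, "y": 0, "z": 0, "ax": 0, "ay": 0, "az": 1, "grip": 1}
  ]
}}

```text
time: 15.0
tool_pos: [0.5336, 0.057, 0.0767]
tcp_rot: [-2.317, -2.119, 0.011]
wrist_force: [-11.5, -3.2, 15.7]
width: 0.147
grip_force: 70.6
```

```bash
python3 -c "
from h import *
go((.537,.059,.075),-14)
"
```

```text
t 15.0 pos [0.5336 0.057  0.0767] yaw -5.09 tilt [-0.004 -0.006 -1.   ] q6 0.15 F [-11.5  -3.2  15.7] T [-0.48  1.47 -0.05] w 0.147 g 70.6
xyz [0.0046 0.0064 0.0034] az 0.2969
```

Emit:
{"name": "step_arm", "arguments": {
  "series": [
    {"x": 0, "y": 0, "z": 0, "ax": 0, "ay": 0, "az": 0.1, "grip": 1},
    {"x": 0, "y": 0, "z": 0, "ax": 0, "ay": 0, "az": 0.2, "grip": 1},
    {"x": 0, "y": 0, "z": 0, "ax": 0, "ay": 0, "az": 0.3, "grip": 1},
    {"x": 0, "y": 0, "z": 0, "ax": 0, "ay": 0, "az": 0.3, "grip": 1}
  ]
}}

```text
time: 15.4
tool_pos: [0.5331, 0.0571, 0.0767]
tcp_rot: [-2.474, -1.932, 0.013]
wrist_force: [-13.4, -3.6, 17.7]
width: 0.146
grip_force: 70.8
```

```bash
python3 -c "
from h import *
go((.537,.059,.075),-14)
"
```

```text
t 15.4 pos [0.5331 0.0571 0.0767] yaw -14.02 tilt [-0.005 -0.007 -1.   ] q6 0.31 F [-13.4  -3.6  17.7] T [-0.44  1.77  0.02] w 0.146 g 70.8
xyz [0.0056 0.0068 0.0033] az -0.0008
```

Emit:
{"name": "step_arm", "arguments": {
  "series": [
    {"x": 0, "y": 0, "z": 0, "ax": 0, "ay": 0, "az": 0.08, "grip": 1},
    {"x": 0, "y": 0, "z": 0, "ax": 0, "ay": 0, "az": 0.16, "grip": 1},
    {"x": 0, "y": 0, "z": 0, "ax": 0, "ay": 0, "az": 0.16, "grip": 1}
  ]
}}

```text
time: 15.7
tool_pos: [0.5329, 0.0566, 0.0768]
tcp_rot: [-2.55, -1.835, 0.015]
wrist_force: [-14.4, -5.0, 18.7]
width: 0.148
grip_force: 92.5
```

```bash
python3 -c "
from h import *
go((.537,.059,.075),-14)
"
```

```text
t 15.7 pos [0.5329 0.0566 0.0768] yaw -18.52 tilt [-0.008 -0.006 -1.   ] q6 0.39 F [-14.4  -5.   18.7] T [-0.71  2.    1.55] w 0.148 g 92.5
xyz [0.0072 0.0063 0.0034] az -0.1506
```

Emit:
{"name": "step_arm", "arguments": {
  "series": [
    {"x": 0, "y": 0, "z": 0, "ax": 0, "ay": 0, "az": 0.08, "grip": 1},
    {"x": 0, "y": 0, "z": 0, "ax": 0, "ay": 0, "az": 0.08, "grip": 1}
  ]
}}

```text
time: 15.9
tool_pos: [0.5329, 0.0566, 0.0768]
tcp_rot: [2.585, 1.785, -0.016]
wrist_force: [-13.3, -3.7, 19.4]
width: 0.149
grip_force: 115.7
```

```bash
python3 -c "
from h import *
go((.537,.059,.075),-14)
"
```

```text
t 15.9 pos [0.5329 0.0566 0.0768] yaw -20.75 tilt [-0.009 -0.005 -1.   ] q6 0.43 F [-13.3  -3.7  19.4] T [-0.59  2.07  2.55] w 0.149 g 115.7
xyz [0.0074 0.006  0.0035] az -0.2251
```

Emit:
{"name": "step_arm", "arguments": {
  "series": [
    {"x": 0, "y": 0, "z": 0, "ax": 0, "ay": 0, "az": -0.1, "grip": 1},
    {"x": 0, "y": 0, "z": 0, "ax": 0, "ay": 0, "az": -0.1, "grip": -1},
    {"x": 0, "y": 0, "z": 0, "ax": 0, "ay": 0, "az": -0.1, "grip": -1},
    {"x": 0, "y": 0, "z": 0, "ax": 0, "ay": 0, "az": -0.1, "grip": -1},
    {"x": 0, "y": 0, "z": 0, "ax": 0, "ay": 0, "az": -0.1, "grip": -1},
    {"x": 0, "y": 0, "z": 0, "ax": 0, "ay": 0, "az": -0.1, "grip": -1},
    {"x": 0, "y": 0, "z": -0.1, "ax": 0, "ay": 0, "az": -0.1, "grip": -1},
    {"x": 0, "y": 0, "z": -0.2, "ax": 0, "ay": 0, "az": -0.1, "grip": -1},
    {"x": 0, "y": 0, "z": -0.2, "ax": 0, "ay": 0, "az": -0.1, "grip": -1}
  ]
}}

```text
time: 16.8
tool_pos: [0.542, 0.0588, 0.1838]
tcp_rot: [2.538, 1.837, 0.017]
wrist_force: [1.3, -0.4, 0.7]
width: 1.002
grip_force: 0.0
```

```bash
python3 -c "
from h import *
go((.50,.36,.18),-16)
"
```

```text
t 16.8 pos [0.542  0.0588 0.1838] yaw -18.21 tilt [ 0.004  0.013 -1.   ] q6 0.38 F [ 1.3 -0.4  0.7] T [ 0.04 -0.09 -0.01] w 1.002 g 0.0
xyz [ 0.546  -0.2682  0.0061] az -0.0737
```

Knob tight, with 2.5 N m against the stop. I'll move clear and check that the vise hasn't moved and where the bar ended up.

Emit:
{"name": "step_arm", "arguments": {
  "series": [
    {"x": 0.55, "y": -0.27, "z": 0, "ax": 0, "ay": 0, "az": 0, "grip": -1},
    {"x": 0.55, "y": -0.27, "z": 0, "ax": 0, "ay": 0, "az": 0, "grip": -1},
    {"x": 0.55, "y": -0.27, "z": 0, "ax": 0, "ay": 0, "az": 0, "grip": -1},
    {"x": 0.55, "y": -0.27, "z": 0, "ax": 0, "ay": 0, "az": 0, "grip": -1},
    {"x": 0.55, "y": -0.27, "z": 0, "ax": 0, "ay": 0, "az": 0, "grip": -1},
    {"x": 0.55, "y": -0.27, "z": 0, "ax": 0, "ay": 0, "az": 0, "grip": -1},
    {"x": 0.55, "y": -0.27, "z": 0, "ax": 0, "ay": 0, "az": 0, "grip": -1},
    {"x": 0.55, "y": -0.27, "z": 0, "ax": 0, "ay": 0, "az": 0, "grip": -1},
    {"x": 0.55, "y": -0.27, "z": 0, "ax": 0, "ay": 0, "az": 0, "grip": -1}
  ]
}}

```text
time: 17.7
tool_pos: [0.4938, 0.3609, 0.1745]
tcp_rot: [2.544, 1.841, -0.005]
wrist_force: [0.4, -0.5, 0.8]
width: 0.999
grip_force: 0.0
```

```bash
python3 -c "
from h import *
import cv2
ims=[imaging.read_camera('top')['img'].astype(float) for _ in range(8)]
m=np.mean(ims,0).astype(np.uint8); o=np.load('top8.npy')
g=lambda i:cv2.cvtColor(i,cv2.COLOR_RGB2GRAY).astype(np.float32)
for nm,(y0,y1,x0,x1) in dict(vise=(165,240,305,355),tip=(158,175,325,345),stud=(148,164,330,348),plate_tick=(160,192,280,325)).items():
    A,B=g(o)[y0:y1,x0:x1],g(m)[y0:y1,x0:x1]; print(nm,np.abs(A-B).mean().round(2),np.abs(A-B).max(),cv2.phaseCorrelate(A,B))
c=imaging.read_camera('top')
hsv=cv2.cvtColor(m,cv2.COLOR_RGB2HSV)
r=hsv[210:240,238:282]; mk=((r[...,1]>90)&(r[...,2]>150)).astype(np.uint8)
n,l,st,ce=cv2.connectedComponentsWithStats(mk); k=1+st[1:,4].argmax(); print(st,ce)
ys,xs=np.where(l==k); (cx,cy),sz,an=cv2.minAreaRect(np.c_[xs,ys].astype(np.float32)); v=np.linalg.eigh(np.cov(xs,ys))[1][:,1]
p=[ray(c,(238+cx+s*v[0]*12,210+cy+s*v[1]*12),.102,(0,0,1)) for s in(-1,1)]
d=p[1]-p[0]; print('bar',sz,np.mean(p,0),np.degrees(np.arctan2(d[1],d[0])))
"
```

```text
vise 0.73 3.0 ((-0.002721472029200811, 0.46765290118805325), 1.0010310507456461)
tip 0.74 3.0 ((0.003386078978801166, 0.049430721137351696), 1.0206913580497106)
stud 0.78 3.0 ((-0.30255839367869797, 0.13525245082244997), 0.8799819921453794)
plate_tick 0.74 3.0 ((0.5841907736561289, 0.021819788182170896), 0.9886363103985787)
[[  0   0  44  30 956]
 [  0   1  10  29 147]
 [  7   9  31  14 217]] [[24.24790795 13.43933054]
 [ 2.79591837 19.55102041]
 [22.06451613 15.75115207]]
bar (31.043487548828125, 7.142748832702637) [0.53405312 0.06101397] 75.82751388300134
```

```bash
python3 -c "
from workcell import bot
print(bot.finish_job())"
```

```text
the job is handed in; nothing more can be done
None
```

The job is handed in: I loosened the knob to its stop, swung the vise until the pointer lined up with the taller stud (within about 1° by camera), tightened the knob back to its stop, and let go with the arm moved clear, at about 18 s of the 64 s allowed.

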